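# Hang the tea infuser on its drip stand

### The arm

A 7-joint arm with a two-finger parallel gripper is mounted at the origin on a cart in front of the work surface, level with it; the furniture and walls round the work are solid. World frame = base frame: x ahead of the robot, y to its left, z up, the work surface at z = 0. Lengths are in mm, angles in degrees, forces in N, time in s.
With the tool pointing down it reaches from about 350 to 900 mm from the base axis. Payload 19.9 kg.
Tool frame: the origin (TCP) lies between the finger pads; the fingertips stand arm.tip_reach ahead of it and the grasp point (between the pads) lies 6 mm ahead of it (arm.tip_reach is the distance from the TCP to the fingertips, in mm); z points along the fingers, y is the line along which they close (so a half turn about z gives the same grasp; the last joint's range is limited). The gripper opens to 85 mm and grips with 20 to 120 N. Pads are 22 mm wide; open, the fingers measure 114 mm over their backs; the gripper's body (76 mm by 85 mm) begins 54 mm behind the grasp point. The pads swing forward as they close: fully open they stand 13 mm farther back than shut.
Start: joints at [72.68, 23.915, -0.59, 92.452, 0.269, 63.638, -3.037], TCP at [161.156, -603.848, 256.26] pointing down, gripper open.
Joint ranges: [-161.28, 161.28], [-22.2, 115.67], [-73.04, 71.86], [3.21, 147.25], [-68.34, 248.33], [10.77, 114.83], [-161.83, 161.83]. Speed limits (degrees/s): [108.29, 108.29, 136.94, 136.94, 172.46, 172.46, 172.46].

### API

Orientations are given as [roll, pitch, yaw] about the fixed x, y, z axes, in that order (R = Rz(yaw) Ry(pitch) Rx(roll)).
In Python, from station import arm gives the robot as it stands.
- The arm moves only by the shell command python3 inch.py FILE [FORCE], which reads ROWS from the file FILE. ROWS is one flat JSON list of numbers that holds 1 to 10 rows one after another, with no inner brackets; each row has 5 numbers: dx, dy, dz in mm, then a turn about the tool's z in degrees, then the finger opening in mm; each row is the pose to reach, as a shift and turn from the pose commanded when the command began, along the tool's axes at that moment; what a row does not reach only later rows make up. A row lasts 1/12 s, in which the tool goes at most 41.7 mm and 7.16 degrees, less where a joint would pass 70% of its speed; a pose out of reach is approached as far as the arm can. The fingers move at their own pace and stop on an object; FORCE is the grip in N (left out, the last holds). Time passes only in rows, so rows that do not move let the fingers close. It prints the time, the measured TCP pose, the force, the opening and the grip force at its end. Input that does not fit is refused with a message, and nothing moves.
- arm.sense(): the state, without advancing time (a new reading comes with each control period).
- arm.camera(name): name is "scene" or "top"; returns a dict with "image" (480x640x3 uint8, red, green, blue), "fov_y" (degrees; the focal length in pixels is half the picture's height over the tangent of half this angle, whatever the lens; pixels are square), "cx", "cy" (the principal point, pixels), "distortion" ([k1, k2, p1, p2, k3] as OpenCV has them; the pictures are not rectified), "cam_to_world" (4x4, takes a point from camera to world coordinates). Camera axes: x right, y down, z forward; pixel columns grow to the right and rows downward; lengths in mm; the calibration is good to about 2 mm. A picture is of the moment at which its call begins. There is no depth.
- arm.hand_in(): hands the job in; it is judged then, once.
The state is a dict: "time": time; "joint_positions": joint angles; "joint_velocities": joint speeds; "joint_efforts": joint torques, N m; "ee_pos": TCP position; "tcp_rot": TCP orientation; "contact_force": force on the tool from outside, world axes, zero at the start; "ft_torque": the same for the moment, N m; "opening": finger opening in mm; "grasp_force": force on a finger pad.
Only numpy, scipy, OpenCV 4.12 (cv2) and the standard library are available. Lean on these libraries where they do the work, as an engineer would, in place of code of your own. Each camera call takes 0.05 s, during which the arm holds its last target. There are 200 camera calls.

### The job

The tea infuser has been left standing in the mug. Lift it out, thread its curved hook through the eye of the drip stand without forcing it, and hang it there upright over the saucer to drain. Keep hold of it until the hook bears in the eye, then let go gently so that it hangs still; leave the mug standing and do not knock over anything around it.

Things in the scene. Friction and masses are not known exactly. Their poses are not given: they have to be found in the camera images.
- infuser: Loose steel tea infuser, 0.11 kg: strainer basket 46 mm wide, 62 high, lid fixed; stem at one side with a flat wooden grip, C-hook on top. Stands upright in the mug, about 3 mm play. Origin: centre of underside; z up; x from stem to the hook's open side; stem, grip and hook lie in y = 0. Stem: 5 mm wire at x = -24 mm to z = 98, then x = -36 from z = 116. Hangs nearly upright by the hook's top.
- hook_seat (a point): Top of the hook's arc on the wire's centre line: x = 0, y = 0, z = 186 mm in the infuser's frame, same axes. The hook is 5 mm round wire, its centre line an arc of 36 mm radius about x = 0, z = 150 mm (infuser frame): from the stem (x = -36, z = 150) over this top and down to the tip, 210 degrees in all.
- hook_tip (a point): Centre of the hook's end, a 6 mm ball: x = 31 mm, y = 0, z = 132 mm in the infuser's frame, same axes. With the infuser upright the tip points down and back towards the stem.
- grip (a point): Centre of the flat dark wooden grip (28 mm along x, 10 mm thick along y, 44 mm high): x = -50 mm, y = 0, z = 138 mm in the infuser's frame, same axes. Pinch it across y.
- drip_stand: Fixed stand: wooden foot (x -50 to 156 mm, y -54 to 54, 16 high), white saucer under the eye (94 mm wide, rim 28 high), steel gooseneck of 7.6 mm rod rising at x = 140 mm, arching forward (highest 303 mm, near x = 90) down to a closed eye. Origin: on the worktop below the eye's centre; z up; x from the eye towards the upright (to the robot's right and away), so the eye's open side, -x, faces left.
- eye (a point): Centre of the eye, 240 mm above the stand's origin; the stand's axes. Closed ring of 4.5 mm wire, hole 20 mm. Its plane contains y and rises from its lowest point towards +x at 52 degrees from level, so the axis of the hole runs from the -x side, above, to the +x side, 38 degrees below level. The neck joins its highest point.
- eye_seat (a point): Lowest point of the eye's wire line: 7.5 mm towards -x and 9.7 mm below the eye's centre. Axes of the stand. The hung hook rests on this wire, its own centre line 4.75 mm higher.
- mug: White mug with a dark picture, loose, upright. Origin on the worktop; cup axis at x = 0, y = 19 mm; 83 mm across, rim 97 mm high, inner floor 6 mm up (the infuser stands on it); handle towards -y (to y = -61 mm).
- water_glass: Clear tumbler, 66 mm across, 136 mm high, at the back. Origin: underside.
- salt_shaker: Salt shaker, 44 mm across, 90 mm high, at the front left. Origin: underside.
- coffee_jar: Glass coffee jar with brown lid, 85 mm across, 165 mm high, left. Origin: underside.
- sugar_jar: Square glass jar with brown lid, 68 mm across, 135 mm high, back left. Origin: underside.

How it is judged (in metres and radians):
On the way:
1. the hook has gone through the eye and lies in it, the infuser upright and still in the fingers (distance between hook_seat and eye_seat below 0.014 m and angle between infuser's own z axis and vertical below 0.3 rad and contact force between the fingers and infuser above 0.5 N), for 0.1 s.
At the end, for the whole second after the job is handed in: The infuser hangs from the eye by its hook (top of the hook's arc within 14 mm of the eye's lowest point, infuser within 0.3 rad of upright), at rest below 0.12 m/s, bearing on the stand, free of the fingers and the mug; the mug stands upright within 0.1 rad (distance between hook_seat and eye_seat below 0.014 m and angle between infuser's own z axis and vertical below 0.3 rad and contact force between infuser and drip_stand above 0.3 N and linear speed of infuser below 0.12 m/s and contact force between the fingers and infuser below 0.05 N and contact force between infuser and mug below 0.05 N and angle between mug's own z axis and vertical below 0.1 rad); the robot touches nothing.
It fails at once if the infuser is forced against the stand (over 25 N) (contact force between infuser and drip_stand above 25 N).
It fails at once if the infuser is dropped or let go so that it falls or swings hard (loose and faster than 0.5 m/s) (contact force between the fingers and infuser below 0.05 N and linear speed of infuser above 0.5 m/s).
It fails at once if the mug is tipped (over 0.4 rad) (angle between mug's own z axis and vertical above 0.4 rad).
It fails at once if the glass, the salt shaker or a jar is knocked over (tilted over 0.5 rad) (angle between any of water_glass, salt_shaker, coffee_jar, sugar_jar's own z axis and vertical above 0.5 rad).
It also fails if it takes over 42 s, if anything falls off the work surface, if the arm or the gripper's body presses on something with over 40 N, if the wrist force passes 120 N, or if a joint passes its speed limit or range.

## Working session

There is one attempt and no reset: what is moved stays moved. The work goes in short steps, Python scripts to look and compute and a shell command to move; the robot and the scene stay as the last step left them, time stands still between calls to the robot, and variables do not carry over. Pictures are saved under pics/ and viewed, at most 10 in all, crops included, and the job is handed in when it is done.

```bash
ls; mkdir -p pics
python3 - <<'E'
from station import arm
import cv2,numpy as np
for n in("scene","top"):
    c=arm.camera(n); cv2.imwrite(f"pics/{n}0.png",c["image"][:,:,::-1]); print(n,c["fov_y"],c["cx"],c["cy"],c["distortion"],np.round(c["cam_to_world"],3).tolist())
s=arm.sense(); print(arm.tip_reach,s["ee_pos"],s["tcp_rot"],s["opening"],s["time"])
E
```

```text
inch.py
pics
station.py
scene 43.47298610667076 314.81953018442726 240.5237611405585 [-0.14061073  0.          0.          0.          0.        ] [[-0.547, -0.394, 0.739, -217.681], [-0.837, 0.263, -0.48, 654.927], [-0.005, -0.881, -0.473, 614.928], [0.0, 0.0, 0.0, 1.0]]
top 47.37226954576118 320.76042469081403 234.39355380797616 [-0.10063599  0.          0.          0.          0.        ] [[0.018, -0.989, 0.149, 385.966], [-1.0, -0.021, -0.017, 190.282], [0.02, -0.148, -0.989, 1236.94], [0.0, 0.0, 0.0, 1.0]]
25.0 [ 161.09188979 -603.57594675  255.70619827] [-1.79934841e+02  3.87421927e-03  1.49451057e+01] 85.34931103851741 0.1
```

View pics/scene0.png

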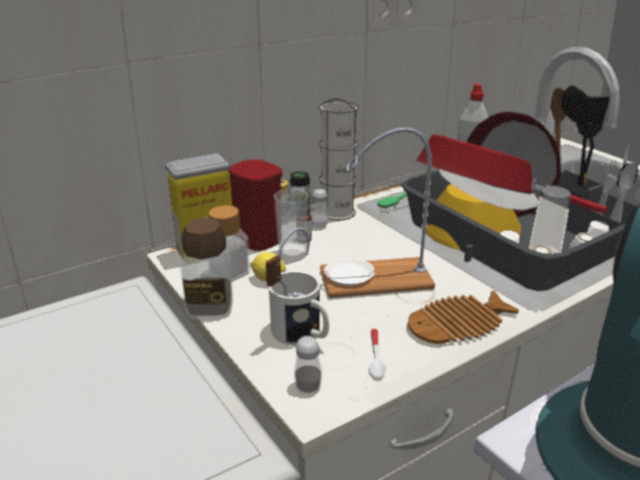

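View pics/top0.png

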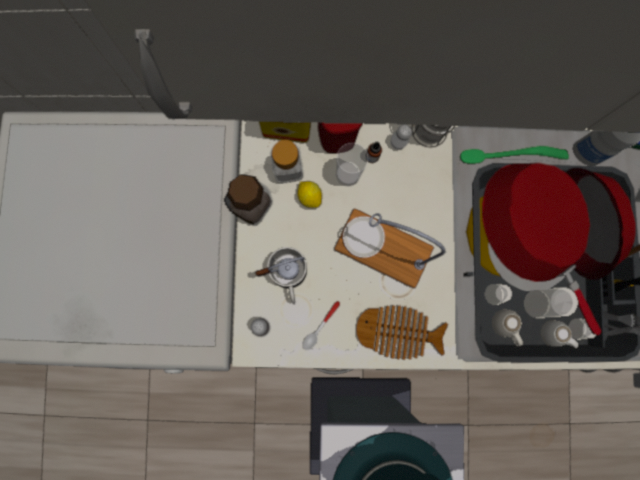

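Run:
```python
import cv2,numpy as np
t=cv2.imread("pics/top0.png");s=cv2.imread("pics/scene0.png")
f=lambda im,x,y,w,h:cv2.resize(im[y:y+h,x:x+w],(400,300),interpolation=cv2.INTER_CUBIC)
a=np.vstack([np.hstack([f(t,235,230,100,75),f(t,328,198,124,93)]),np.hstack([f(s,250,220,100,75),f(s,320,115,124,93)])])
cv2.imwrite("pics/z0.png",a)
```

```text
(no output)
```

View pics/z0.png

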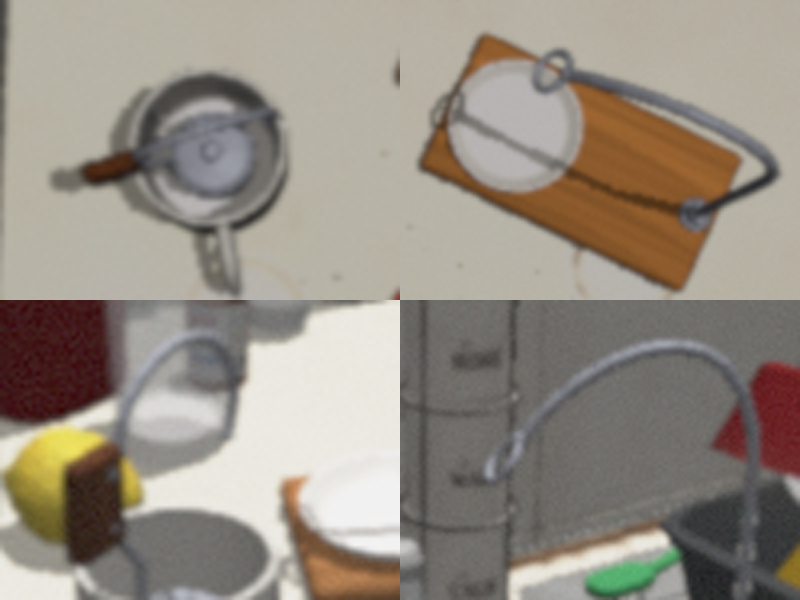

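```bash
cat > h.py <<'E'
import numpy as np,cv2
from station import arm
def cam(n):
    c=arm.camera(n); c["f"]=240/np.tan(np.radians(c["fov_y"]/2)); c["T"]=np.array(c["cam_to_world"]); return c
def K(c): return np.array([[c["f"],0,c["cx"]],[0,c["f"],c["cy"]],[0,0,1]])
def ray(c,p):
    u=cv2.undistortPoints(np.array([[p]],float),K(c),np.array(c["distortion"]))[0,0]
    d=c["T"][:3,:3]@[*u,1]; return c["T"][:3,3],d/np.linalg.norm(d)
def plane(c,p,z): o,d=ray(c,p); return o+d*(z-o[2])/d[2]
def tri(c1,p1,c2,p2):
    o1,d1=ray(c1,p1);o2,d2=ray(c2,p2)
    a,b=np.linalg.lstsq(np.stack([d1,-d2],1),o2-o1,rcond=None)[0]
    P,Q=o1+a*d1,o2+b*d2; return (P+Q)/2,np.linalg.norm(P-Q)
def proj(c,X):
    Ti=np.linalg.inv(c["T"]); r=cv2.Rodrigues(Ti[:3,:3])[0]
    return cv2.projectPoints(np.array(X,float).reshape(-1,1,3),r,Ti[:3,3],K(c),np.array(c["distortion"]))[0][:,0]
E
python3 - <<'E'
from h import *
np.set_printoptions(precision=1,suppress=True)
t,s=cam("top"),cam("scene")
T=lambda x,y:(235+x/4,230+y/4); TR=lambda x,y:(328+x/3.226-400/3.226,198+y/3.226)
S=lambda x,y:(250+x/4,220+(y-300)/4); SR=lambda x,y:(320+(x-400)/3.226,115+(y-300)/3.226)
print("eye",tri(t,TR(553,70),s,SR(505,457)), plane(t,TR(553,70),240))
C=[plane(t,TR(*p),16) for p in((485,35),(742,157),(680,290),(420,165))]
print("foot",np.array(C)); print("upright",plane(t,TR(693,213),18),"saucer",plane(t,TR(515,125),28))
for i,j in((0,1),(3,2)): d=C[j]-C[i]; print("yaw",np.degrees(np.arctan2(d[1],d[0])),np.linalg.norm(d))
print("grip",tri(t,T(112,166),s,S(93,502)),plane(t,T(112,166),166))
print("gripends",plane(t,T(85,174),164),plane(t,T(138,158),164))
print("lid",plane(t,T(211,151),75)); print("hookend",plane(t,T(281,113),158)); print("hookstart",plane(t,T(140,158),150))
print("mugrim",plane(t,T(209,150),97)); print("handle",plane(t,T(228,250),80))
print("tip",tri(t,T(279,114),s,S(228,435)))
E
```

```text
eye (array([564.2,  70.7, 241.6]), np.float64(3.1464590666248524)) [565.4  71.8 240. ]
foot [[629.8  93.4  16. ]
 [546.6 -88.7  16. ]
 [452.6 -44.1  16. ]
 [536.5 138.   16. ]]
upright [506.2 -53.1  18. ] saucer [564.3  72.9  28. ]
yaw -114.56652351310098 200.15009191443036
yaw -114.74496631527613 200.4630545775892
grip (array([472. , 284. , 144.6]), np.float64(2.630362802084807)) [471.  283.3 166. ]
gripends [467.  296.6 164. ] [475.4 270.8 164. ]
lid [487.3 238.8  75. ]
hookend [499.6 201.2 158. ]
hookstart [476.6 270.9 150. ]
mugrim [485.9 238.9  97. ]
handle [434.8 228.3  80. ]
tip (array([501.8, 202.7, 134. ]), np.float64(0.6192522156801288))
```

```bash
cat > plan.py <<'E'
import numpy as np
from scipy import ndimage
from scipy.spatial import cKDTree
from scipy.interpolate import CubicHermiteSpline as H
R=np.radians
# stand, eye-centred
a=np.linspace(0,2*np.pi,240,endpoint=False)
ring=np.stack([12.25*np.cos(a)*np.cos(R(52)),12.25*np.sin(a),12.25*np.cos(a)*np.sin(R(52))],1)
u=np.linspace(0,2,120); hx=H([0,1,2],[7.5,90,140],[60,80,0])(u); hz=H([0,1,2],[9.7,59,-20],[77,0,-120])(u)
neck=np.stack([hx,0*hx,hz],1)
# infuser, relative to hook seat
th=R(np.linspace(180,-30,140)); hook=np.stack([36*np.cos(th),0*th,36*np.sin(th)-36],1)
z=np.arange(116,150,2.); stem=np.stack([-36+0*z,0*z,z-186],1)
kr,kn=cKDTree(ring),cKDTree(neck)
def clear(pos,d):
    c,s=np.cos(R(d)),np.sin(R(d)); best=np.full(len(pos),99.)
    for P,r in((hook[:-1],2.5),(hook[-1:],3.),(stem,2.5)):
        Q=P@np.array([[c,s,0],[-s,c,0],[0,0,1]])
        for q in Q[::2] if len(Q)>1 else Q:
            for k,w in((kr,2.25),(kn,3.8)):
                best=np.minimum(best,k.query(pos+q,distance_upper_bound=30)[0].clip(max=50)-r-w)
    return best
E
cat > run.py <<'E'
from plan import *
g=1.5
for d in (0,20,-40,40,55,70):
    c,s=np.cos(R(d)),np.sin(R(d))
    X=np.arange(-63,7,g);Y=np.arange(-9,9.1,g);Z=np.arange(-6,85,g)   # along hook x, hook y, up
    G=np.stack(np.meshgrid(X,Y,Z,indexing='ij'),-1); sh=G.shape[:3]; P=G.reshape(-1,3)
    W=np.stack([c*P[:,0]-s*P[:,1],s*P[:,0]+c*P[:,1],P[:,2]],1)
    C=clear(W,d).reshape(sh)
    i0=(0,len(Y)//2,np.argmin(abs(Z-60)));i1=(np.argmin(abs(X)),len(Y)//2,np.argmin(abs(Z)))
    lo=-1
    for t in np.arange(0,6,.2):
        L=ndimage.label(C>t,np.ones((3,3,3)))[0]
        if L[i0] and L[i0]==L[i1]: lo=t
        else: break
    print(d,round(lo,1),"C start,goal",C[i0],C[i1])
E
time python3 run.py
```

```text
0 -1 C start,goal 23.639423314357852 3.8846152904655202
20 -1 C start,goal 22.50675789877757 3.214952041784744
-40 -1 C start,goal 20.006439485826114 1.4242529408979827
40 -1 C start,goal 20.006439485826114 1.4242529408979836
55 -1 C start,goal 17.999127983943158 -0.4505403048588317
70 -1 C start,goal 16.304382482177942 -2.712374935223054
real	0m18.255s
user	0m18.208s
sys	0m0.355s
```

```bash
cat > run4.py <<'E'
from plan import *
from multiprocessing import Pool
g=1.
X=np.arange(-46,4.1,g);Y=np.arange(-8,8.1,g);Z=np.arange(-4,68,g);D=np.arange(-5,71,5)
G=np.stack(np.meshgrid(X,Y,Z,indexing='ij'),-1); sh=G.shape[:3]; P=G.reshape(-1,3)
def f(d):
    c,s=np.cos(R(d)),np.sin(R(d))
    return clear(np.stack([c*P[:,0]-s*P[:,1],s*P[:,0]+c*P[:,1],P[:,2]],1),d).reshape(sh).astype('f4')
if __name__=="__main__":
    with Pool() as p: C=np.stack(p.map(f,D,1))
    np.save("C.npy",C)
    i1=(1,np.argmin(abs(X)),8,np.argmin(abs(Z)));i0=(1,0,8,len(Z)-1)
    print(C[i0],C[i1])
    def test(C,i0,i1):
        lo=-9
        for t in np.arange(-2,4,.1):
            L=ndimage.label(C>t,np.ones((3,)*C.ndim))[0]
            if L[i0] and L[i0]==L[i1]: lo=t
            else: break
        return lo
    print("4D",test(C,i0,i1))
    for k,d in enumerate(D): print(d,round(test(C[k],i0[1:],i1[1:]),2),end='; ')
E
nproc; time python3 run4.py
```

```text
4
15.292144 3.8846152
4D 1.0000000000000027
-5 -0.5; 0 -0.7; 5 -0.5; 10 -0.3; 15 -0.5; 20 -0.2; 25 -0.3; 30 -0.1; 35 0.1; 40 0.3; 45 0.2; 50 0.2; 55 -0.5; 60 -1.2; 65 -2.0; 70 -9; 
real	0m27.032s
user	1m29.575s
sys	0m0.317s
```

```bash
cat > run5.py <<'E'
import plan, sys
from plan import *
from multiprocessing import Pool
g=1.
X=np.arange(-50,4.1,g);Y=np.arange(-10,10.1,g);Z=np.arange(-4,66,g);D=np.arange(-5,126,5)
G=np.stack(np.meshgrid(X,Y,Z,indexing='ij'),-1); sh=G.shape[:3]; P=G.reshape(-1,3)
H0,S0=plan.hook.copy(),plan.stem.copy()
def f(a):
    d,t=a; c,s=np.cos(R(t)),np.sin(R(t)); M=np.array([[c,0,s],[0,1,0],[-s,0,c]]) # t>0: ccw (basket to +x)
    plan.hook,plan.stem=H0@M,S0@M
    c,s=np.cos(R(d)),np.sin(R(d))
    return clear(np.stack([c*P[:,0]-s*P[:,1],s*P[:,0]+c*P[:,1],P[:,2]],1),d).reshape(sh).astype('f4')
if __name__=="__main__":
    for t in (0,5,10,-5):
        with Pool() as p: C=np.stack(p.map(f,[(d,t) for d in D],1))
        if t==0: np.save("C.npy",C)
        i1=(1,np.argmin(abs(X)),10,np.argmin(abs(Z)));i0=(1,0,10,len(Z)-1); lo=-9
        for q in np.arange(-2,4,.1):
            L=ndimage.label(C>q,np.ones((3,)*4))[0]
            if L[i0] and L[i0]==L[i1]: lo=q
            else: break
        print(t,lo,C[i0],C[i1],flush=True)
E
time python3 run5.py
```

```text
0 1.8000000000000034 18.283339 3.8846152
5 1.8000000000000034 15.34171 2.949882
10 1.8000000000000034 12.179229 2.0043898
-5 1.8000000000000034 19.009464 4.538251
real	3m28.744s
user	11m58.029s
sys	0m0.867s
```

```bash
cat > ext.py <<'E'
import numpy as np
from scipy import ndimage,sparse
from scipy.sparse.csgraph import dijkstra
X=np.arange(-50,4.1);Y=np.arange(-10,10.1);Z=np.arange(-4,66.);D=np.arange(-5,126,5)
C=np.load("C.npy")
def wid(C,i0,i1):
    lo=-9
    for q in np.arange(0,4,.1):
        L=ndimage.label(C>q,np.ones((3,)*4))[0]
        if L[i0] and L[i0]==L[i1]: lo=q
        else: break
    return lo
i1=(1,50,10,4);i0=(1,0,10,len(Z)-1)
for n in (15,17,19,21,23,25): print(D[n-1],wid(C[:n],i0,i1))
n=27
M=C[:n]>1.6; idx=-np.ones(M.shape,int); idx[M]=np.arange(M.sum()); rows,cols,w=[],[],[]
cost=1+20/np.clip(C[:n],.3,6)**2
for ax in range(4):
    a=[slice(None)]*4;b=[slice(None)]*4;a[ax]=slice(None,-1);b[ax]=slice(1,None);a,b=tuple(a),tuple(b)
    m=M[a]&M[b]; rows.append(idx[a][m]);cols.append(idx[b][m]);w.append((cost[a][m]+cost[b][m])*(1.5 if ax==0 else 1))
N=M.sum(); A=sparse.csr_matrix((np.concatenate(w),(np.concatenate(rows),np.concatenate(cols))),(N,N))
d,p=dijkstra(A,False,idx[i0],return_predecessors=True); k=idx[i1]; print(d[k]); path=[]
inv=np.argwhere(M)
while k>=0: path.append(inv[k]); k=p[k]
path=path[::-1]
for j,q in enumerate(path):
    if j%3==0 or C[tuple(q)]<2.2: print(D[q[0]],X[q[1]],Y[q[2]],Z[q[3]],round(float(C[tuple(q)]),1))
E
python3 ext.py
```

```text
65 1.0
75 1.3
85 1.7000000000000002
95 1.8
105 1.8
115 1.8
886.5074591636658
0 -50.0 0.0 65.0 18.3
0 -47.0 0.0 65.0 15.5
0 -44.0 0.0 65.0 12.7
0 -41.0 0.0 65.0 9.9
0 -38.0 0.0 65.0 7.1
0 -37.0 2.0 65.0 6.4
0 -36.0 4.0 65.0 6.0
15 -36.0 4.0 65.0 6.6
25 -36.0 4.0 64.0 6.5
35 -36.0 4.0 63.0 6.4
50 -36.0 4.0 63.0 6.5
65 -36.0 4.0 63.0 6.5
80 -36.0 4.0 63.0 6.1
85 -35.0 4.0 62.0 5.6
85 -35.0 4.0 59.0 5.4
90 -33.0 4.0 59.0 5.2
90 -32.0 4.0 57.0 5.4
90 -32.0 4.0 54.0 4.9
90 -32.0 2.0 53.0 3.7
90 -32.0 1.0 51.0 2.9
90 -32.0 1.0 48.0 2.2
90 -32.0 0.0 48.0 2.2
90 -32.0 0.0 47.0 2.2
90 -32.0 0.0 46.0 2.2
90 -32.0 0.0 45.0 2.1
90 -32.0 0.0 44.0 2.2
90 -32.0 0.0 43.0 2.1
90 -32.0 0.0 42.0 2.1
90 -32.0 0.0 41.0 2.1
85 -32.0 0.0 41.0 1.8
85 -32.0 1.0 41.0 1.9
80 -32.0 1.0 41.0 1.9
80 -32.0 1.0 40.0 2.0
75 -32.0 1.0 40.0 2.1
75 -32.0 1.0 39.0 2.1
75 -32.0 1.0 38.0 2.1
75 -32.0 1.0 37.0 2.0
75 -32.0 1.0 36.0 2.0
75 -32.0 1.0 35.0 2.0
75 -32.0 1.0 34.0 2.0
75 -32.0 1.0 33.0 2.0
75 -32.0 1.0 32.0 2.0
75 -32.0 1.0 31.0 2.0
75 -32.0 1.0 30.0 2.1
75 -32.0 1.0 29.0 2.1
75 -32.0 1.0 28.0 2.2
70 -32.0 1.0 27.0 2.4
65 -32.0 1.0 25.0 2.8
60 -32.0 1.0 23.0 3.1
60 -32.0 0.0 21.0 3.6
50 -32.0 0.0 20.0 4.3
40 -32.0 0.0 19.0 4.9
30 -32.0 0.0 18.0 5.0
25 -31.0 0.0 17.0 5.6
25 -30.0 0.0 15.0 5.7
10 -30.0 0.0 15.0 6.0
0 -30.0 0.0 14.0 5.6
0 -28.0 0.0 13.0 6.0
0 -27.0 0.0 11.0 6.5
0 -25.0 0.0 10.0 6.0
0 -24.0 0.0 8.0 6.6
0 -22.0 0.0 7.0 6.4
0 -20.0 0.0 6.0 6.0
0 -19.0 0.0 4.0 6.1
0 -17.0 0.0 3.0 6.1
0 -15.0 0.0 2.0 5.8
0 -12.0 0.0 2.0 5.6
0 -10.0 0.0 1.0 5.7
0 -8.0 0.0 0.0 4.9
0 -5.0 0.0 0.0 4.8
0 -2.0 0.0 0.0 4.3
```

```bash
cat > to.py <<'E'
import sys,numpy as np
from station import arm
s=arm.sense(); p=np.array(s["ee_pos"]); r=s["tcp_rot"]; y=np.radians(r[2])
x,yy,z,yaw=map(float,sys.argv[1:5]); d=np.array([x,yy,z])-p
print("at",np.round(p,1),np.round(r,1),"delta tool:",np.round([d[0]*np.cos(y)+d[1]*np.sin(y),d[0]*np.sin(y)-d[1]*np.cos(y),-d[2]],1),"turn",round((r[2]-yaw+180)%360-180,1))
E
python3 to.py 300 -330 350 45; python3 to.py 400 0 350 78
echo '[0,0,-94,0,40,0,0,-94,0,40,0,0,-94,0,40,204,-228,-94,-30,40,204,-228,-94,-30,40,204,-228,-94,-30,40,204,-228,-94,-30,40,204,-228,-94,-30,40,204,-228,-94,-30,40,204,-228,-94,-30,40]' > path.dat && python3 inch.py path.dat; python3 to.py 400 0 350 78
```

```text
time: 1.03
ee_pos: [293.4, -341.8, 350.3]
tcp_rot: [180.0, 0.0, 44.9]
contact_force: [0.3, -0.4, 0.2]
opening: 39.9
grasp_force: 0.0
at [ 293.4 -341.8  350.3] [180.    0.   44.9] delta tool: [ 3.169e+02 -1.666e+02  3.000e-01] turn -33.1
```

```bash
echo '[305,-160,0,-33,40,305,-160,0,-33,40,305,-160,0,-33,40,305,-160,0,-33,40,305,-160,0,-33,40,305,-160,0,-33,40,305,-160,0,-33,40,305,-160,0,-33,40,305,-160,0,-33,40,305,-160,0,-33,40]' > path.dat && python3 inch.py path.dat; python3 to.py 470.6 285.5 270 108.7
```

```text
time: 1.87
ee_pos: [396.4, -11.9, 350.5]
tcp_rot: [180.0, -0.0, 78.2]
contact_force: [-1.0, -0.2, -0.1]
opening: 39.9
grasp_force: 0.0
at [396.4 -11.9 350.5] [180.   -0.   78.2] delta tool: [306.3  12.   80.5] turn -30.5
```

```bash
echo '[300,10,80,-30,40,300,10,80,-30,40,300,10,80,-30,40,300,10,80,-30,40,300,10,80,-30,40,300,10,80,-30,40,300,10,80,-30,40,300,10,80,-30,40,300,10,80,-30,40,300,10,80,-30,40]' > path.dat && python3 inch.py path.dat;  echo '[0,0,0,0,40,0,0,0,0,40,0,0,0,0,40,0,0,0,0,40]' > path.dat && python3 inch.py path.dat;python3 to.py 470.6 285.5 154 108.7
```

```text
time: 2.7
ee_pos: [468.2, 276.3, 269.4]
tcp_rot: [-179.9, -0.0, 108.0]
contact_force: [-0.5, -0.4, 0.1]
opening: 40.0
grasp_force: 0.0
time: 3.03
ee_pos: [468.7, 275.3, 270.7]
tcp_rot: [180.0, 0.0, 107.9]
contact_force: [-0.2, 0.4, -0.0]
opening: 40.1
grasp_force: 0.0
at [468.7 275.3 270.7] [180.    0.  107.9] delta tool: [  9.1   5.  116.7] turn -0.8
```

```bash
echo '[9,5,70,-1,40,9,5,70,-1,40,9,5,70,-1,40,9,5,70,-1,40]' > path.dat && python3 inch.py path.dat;python3 to.py 470.6 285.5 154 108.7
python3 - <<'E'
from h import *
t,s=cam("top"),cam("scene")
f=lambda c,x,y:cv2.resize(c["image"][y:y+75,x:x+100,::-1],(400,300),interpolation=cv2.INTER_CUBIC)
cv2.imwrite("pics/a1.png",np.hstack([f(t,235,230),f(s,240,200)]))
E
```

```text
time: 3.37
ee_pos: [470.0, 286.1, 200.3]
tcp_rot: [-179.9, -0.0, 108.9]
contact_force: [0.3, 1.1, 0.4]
opening: 40.0
grasp_force: 0.0
at [470.  286.1 200.3] [-179.9   -0.   108.9] delta tool: [-0.7  0.4 46.3] turn 0.2
```

View pics/a1.png

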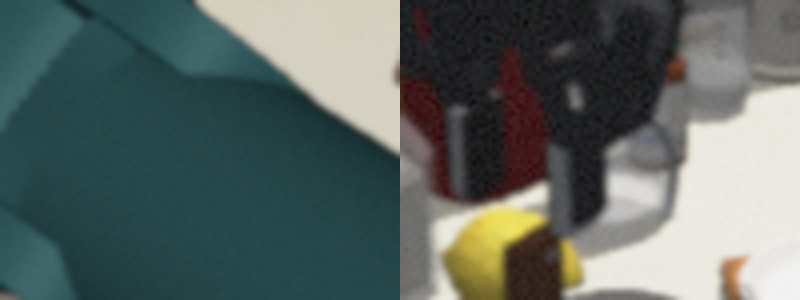

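```bash
echo '[0,0,46,0,40,0,0,46,0,40,0,0,46,0,40,0,0,46,0,0,0,0,46,0,0,0,0,46,0,0,0,0,46,0,0,0,0,46,0,0,0,0,46,0,0,0,0,46,0,0]' > path.dat && python3 inch.py path.dat 40
```

```text
time: 4.3
ee_pos: [471.1, 287.1, 156.1]
tcp_rot: [179.8, -0.0, 108.9]
contact_force: [0.9, 1.5, 8.9]
opening: 9.8
grasp_force: 41.1
```

```bash
echo '[0,0,-15,0,0,0,0,-30,0,0,0,0,-45,0,0,0,0,-60,0,0,0,0,-75,0,0,0,0,-90,0,0,0,0,-105,0,0,0,0,-125,0,0,0,0,-125,0,0,0,0,-125,0,0]' > path.dat && python3 inch.py path.dat 40
python3 - <<'E'
from h import *
s=cam("scene")
f=lambda c,x,y:cv2.resize(c["image"][y:y+180,x:x+240,::-1],(800,600),interpolation=cv2.INTER_CUBIC)
cv2.imwrite("pics/a2.png",f(s,200,130))
E
```

```text
time: 5.13
ee_pos: [470.6, 286.7, 280.8]
tcp_rot: [179.9, 0.0, 108.9]
contact_force: [-1.4, 0.0, -2.2]
opening: 9.9
grasp_force: 39.5
```

View pics/a2.png

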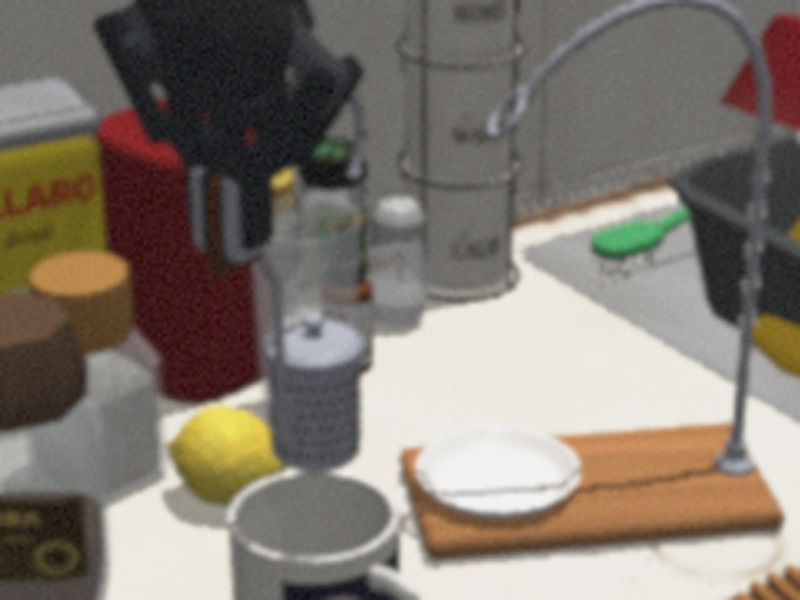

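```bash
cat > wp.py <<'E'
import sys,numpy as np,subprocess
E=np.array([564.5,72,240]); PSI=-114.7; OFF=np.array([-52,0,-36.])
def tcp(X,Y,Z,d,E=E,OFF=OFF):
    a=np.radians(PSI+d); R=np.array([[np.cos(a),-np.sin(a),0],[np.sin(a),np.cos(a),0],[0,0,1]])
    return E+R@(np.array([X,Y,Z])+OFF), PSI+d+180
if __name__=="__main__":
    p,y=tcp(*map(float,sys.argv[1:5])); print("target",np.round(p,1),y,flush=True)
    subprocess.run(["python3","to.py",*map(str,p),str(y)])
E
python3 wp.py -50 0 78 90
```

```text
target [471.8 114.6 282. ] 155.3
at [470.3 286.4 279.8] [179.9   0.  108.9] delta tool: [-162.9  -54.3   -2.2] turn -46.4
```

```bash
echo '[-16,-5,0,-5,0,-33,-11,0,-9,0,-49,-16,0,-14,0,-65,-22,0,-19,0,-82,-27,0,-23,0,-98,-33,-1,-28,0,-114,-38,-1,-32,0,-131,-43,-2,-37,0,-147,-49,-2,-42,0,-163,-54,-2,-46,0]' > path.dat && python3 inch.py path.dat; echo '[0,0,0,0,0,0,0,0,0,0,0,0,0,0,0]' > path.dat && python3 inch.py path.dat;python3 wp.py -32 0 78 90
```

```text
time: 6.02
ee_pos: [471.7, 113.7, 280.8]
tcp_rot: [-180.0, -0.0, 155.2]
contact_force: [0.2, 0.4, -1.2]
opening: 9.4
grasp_force: 39.5
time: 6.27
ee_pos: [471.9, 115.0, 281.1]
tcp_rot: [180.0, -0.0, 154.9]
contact_force: [-0.7, 0.7, -0.8]
opening: 9.6
grasp_force: 39.6
target [488.2 107.1 282. ] 155.3
at [471.9 115.  281.1] [180.   -0.  154.9] delta tool: [-18.1  -0.3  -0.9] turn -0.4
```

Now check hook against eye in both cameras.

Run:
```python
from h import *; from wp import *
t,s=cam("top"),cam("scene")
E0=E; a=np.radians(PSI+90); u=np.array([np.cos(a),np.sin(a),0])
from station import arm
p=np.array(arm.sense()["ee_pos"]); seat=p+52*u+[0,0,36]; tip=seat+31.2*u+[0,0,-54]; end=seat+38.5*u-[0,0,36]
for n,X in (("eye",E0),("seat",seat),("tip",tip),("end",end)): print(n,proj(t,X)[0].round(1),proj(s,X)[0].round(1))
cv2.imwrite("pics/t3.png",t["image"][:,:,::-1]);cv2.imwrite("pics/s3.png",s["image"][:,:,::-1])
f=lambda c,x,y:cv2.resize(c["image"][y:y+75,x:x+50,::-1],(400,600),interpolation=cv2.INTER_CUBIC)
cv2.imwrite("pics/a3.png",np.hstack([f(t,345,180),f(s,320,120)]))
```

```text
eye [375.3 220.2] [350.9 164.6]
seat [367.9 238.3] [357.7 130.5]
tip [372.  227.1] [353.  155.7]
end [374.9 221.8] [352.4 144.1]
```

View pics/a3.png

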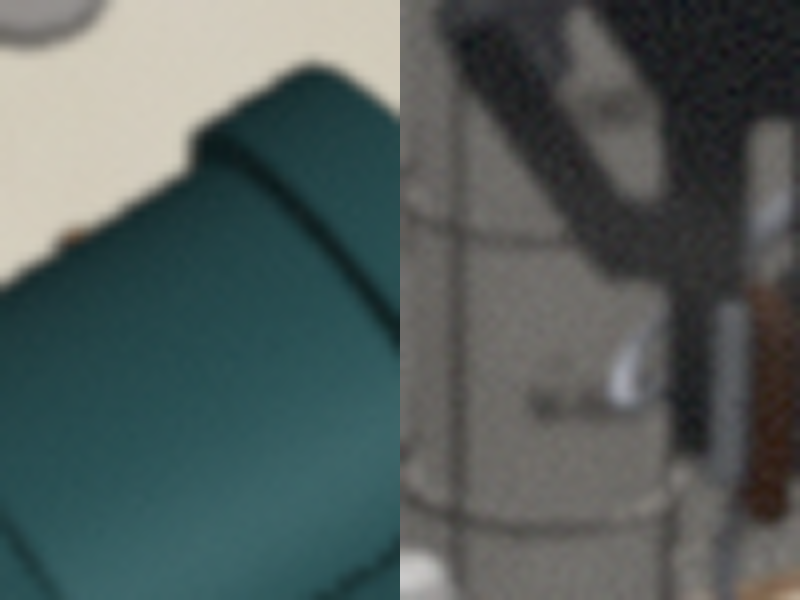

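Run:
```python
from h import *; from wp import *
t,s=cam("top"),cam("scene")
a=np.radians(-71.1); u=np.array([np.cos(a),np.sin(a),0])
def m(p,x,z): return p+(x+52)*u+[0,0,z-150]
p=np.array([470.6,286.7,280.8]); print("lift tip",proj(s,m(p,31.2,132)).round(1),"obs 307.1 182.5")
p=np.array([471.1,287.1,156.1])
for n,x,z in (("tip",31.2,132),("top",0,186),("rt",36,150),("grip",-50,138),("griptop",-50,160),("lid",0,70)): print(n,proj(t,m(p,x,z)).round(1),proj(s,m(p,x,z)).round(1))
print("obs: rt top 305.6 258; lid top 287.75 267.75; griptop 263 271.5; scene tip 307 253.7 top 298.7 228 grip 273.2 270.5")
for e in ((0,0,0),(1,0,0),(0,1,0),(0,0,1)): print(e,proj(t,E+e).round(2),proj(s,E+e).round(2))
```

```text
lift tip [[304.8 181.8]] obs 307.1 182.5
tip [[301.7 260. ]] [[305.4 253.5]]
top [[285.8 262.1]] [[292.2 230.7]]
rt [[303.9 258.3]] [[307.2 242.5]]
grip [[263. 272.]] [[271.8 271. ]]
griptop [[262.  271.1]] [[271.2 258.4]]
lid [[288.2 267.4]] [[293.9 294.2]]
obs: rt top 305.6 258; lid top 287.75 267.75; griptop 263 271.5; scene tip 307 253.7 top 298.7 228 grip 273.2 270.5
(0, 0, 0) [[375.3  220.19]] [[350.91 164.59]]
(1, 0, 0) [[375.3  219.66]] [[350.56 164.41]]
(0, 1, 0) [[374.77 220.18]] [[350.44 164.7 ]]
(0, 0, 1) [[375.37 220.1 ]] [[350.92 164.04]]
```

```bash
sed -i 's/^E=.*; PSI/E=np.array([565.3,72.2,240.7]); PSI/' wp.py; echo '[0,0,0,0,0]' > path.dat && python3 inch.py path.dat; python3 wp.py -32 0 78 90;python3 wp.py -32 0 62 90
```

```text
time: 6.55
ee_pos: [472.0, 115.2, 281.3]
tcp_rot: [180.0, -0.0, 155.0]
contact_force: [0.4, 0.9, -1.1]
opening: 9.4
grasp_force: 39.6
target [489.  107.3 282.7] 155.3
at [472.  115.2 281.3] [180.  -0. 155.] delta tool: [-18.7  -0.   -1.4] turn -0.3
target [489.  107.3 266.7] 155.3
at [472.  115.2 281.3] [180.  -0. 155.] delta tool: [-18.7  -0.   14.6] turn -0.3
```

```bash
echo '[-10,0,0,0,0,-19,0,0,0,0,-19,0,0,0,0,-19,0,5,0,0,-19,0,10,0,0,-19,0,14,0,0,-19,0,14,0,0]' > path.dat && python3 inch.py path.dat; python3 wp.py -32 0 56 90
```

```text
time: 7.13
ee_pos: [488.8, 106.6, 266.3]
tcp_rot: [-180.0, -0.1, 155.0]
contact_force: [-0.6, 0.2, -0.8]
opening: 9.5
grasp_force: 39.5
target [489.  107.3 260.7] 155.3
at [488.8 106.6 266.3] [-1.80e+02 -1.00e-01  1.55e+02] delta tool: [0.1 0.7 5.6] turn -0.3
```

```bash
echo '[0,0,2,0,0,0,0,4,0,0,0,0,6,0,0,0,0,6,0,0]' > path.dat && python3 inch.py path.dat; python3 wp.py -32 0 48 90
```

```text
time: 7.47
ee_pos: [489.2, 106.6, 261.0]
tcp_rot: [-180.0, -0.0, 154.9]
contact_force: [-0.2, 0.2, -1.3]
opening: 9.5
grasp_force: 39.5
target [489.  107.3 252.7] 155.3
at [489.2 106.6 261. ] [-180.    -0.   154.9] delta tool: [0.5 0.5 8.3] turn -0.4
```

```bash
echo '[0,0.5,2,-0.4,0,0,0.5,4,-0.4,0,0,0.5,4,-0.4,0]' > path.dat && python3 inch.py path.dat; echo '[0,0,2,0,0,0,0,4,0,0,0,0,4,0,0]' > path.dat && python3 inch.py path.dat; echo '[0,0,2,0,0,0,0,4,0,0,0,0,4,0,0]' > path.dat && python3 inch.py path.dat;python3 wp.py -32 0 41 90
```

```text
time: 7.72
ee_pos: [489.5, 107.1, 256.9]
tcp_rot: [-180.0, -0.0, 155.4]
contact_force: [-0.6, -1.1, -1.9]
opening: 9.7
grasp_force: 39.5
time: 7.97
ee_pos: [489.4, 107.0, 252.9]
tcp_rot: [-180.0, -0.0, 155.3]
contact_force: [-0.5, 0.6, -2.6]
opening: 9.6
grasp_force: 39.5
time: 8.22
ee_pos: [489.4, 107.0, 248.9]
tcp_rot: [-180.0, -0.0, 155.3]
contact_force: [-0.5, 0.3, -1.6]
opening: 9.4
grasp_force: 39.5
target [489.  107.3 245.7] 155.3
at [489.4 107.  248.9] [-180.    -0.   155.3] delta tool: [0.5 0.1 3.2] turn 0.0
```

```bash
echo '[0,0,2,0,0,0,0,3,0,0,0,0,3,0,0]' > path.dat && python3 inch.py path.dat;python3 wp.py -32 1 40 80
```

```text
time: 8.47
ee_pos: [489.5, 107.1, 246.1]
tcp_rot: [-180.0, -0.0, 155.3]
contact_force: [0.2, -0.8, -1.6]
opening: 9.5
grasp_force: 39.5
target [496.8 120.8 244.7] 145.3
at [489.5 107.1 246.1] [-180.    -0.   155.3] delta tool: [-0.9 15.6  1.4] turn 10.0
```

```bash
echo '[-0.3,5.2,0.5,3.3,0,-0.6,10.4,1,6.7,0,-0.9,15.6,1.4,10,0,-0.9,15.6,1.4,10,0,-0.9,15.6,1.4,10,0]' > path.dat && python3 inch.py path.dat;python3 wp.py -32 1 38 75
```

```text
time: 8.88
ee_pos: [496.8, 121.1, 244.9]
tcp_rot: [-180.0, -0.0, 145.5]
contact_force: [-0.7, -0.1, -2.3]
opening: 9.6
grasp_force: 39.5
target [501.3 126.6 242.7] 140.3
at [496.8 121.1 244.9] [-180.    -0.   145.5] delta tool: [-0.6  7.1  2.2] turn 5.2
```

```bash
echo '[-0.3,3.5,1,2.6,0,-0.6,7.1,2,5.2,0,-0.6,7.1,2,5.2,0]' > path.dat && python3 inch.py path.dat;echo '[0,0,2,0,0,0,0,4,0,0,0,0,4,0,0]' > path.dat && python3 inch.py path.dat;echo '[0,0,2,0,0,0,0,4,0,0,0,0,4,0,0]' > path.dat && python3 inch.py path.dat;python3 wp.py -32 1 27 70
```

```text
time: 9.13
ee_pos: [501.5, 126.4, 242.8]
tcp_rot: [180.0, -0.0, 140.1]
contact_force: [-0.0, -0.1, -1.4]
opening: 9.3
grasp_force: 39.5
time: 9.38
ee_pos: [501.2, 126.0, 238.4]
tcp_rot: [-180.0, -0.0, 140.2]
contact_force: [-0.5, -0.1, -2.0]
opening: 9.8
grasp_force: 39.5
time: 9.63
ee_pos: [501.3, 126.2, 234.5]
tcp_rot: [-180.0, -0.0, 140.2]
contact_force: [-0.4, 0.3, -0.9]
opening: 9.2
grasp_force: 39.5
target [506.3 132.  231.7] 135.3
at [501.3 126.2 234.5] [-180.    -0.   140.2] delta tool: [-0.2  7.6  2.8] turn 4.9
```

```bash
echo '[-0.1,3.8,1.4,2.5,0,-0.2,7.6,2.8,5,0,-0.2,7.6,2.8,5,0,-0.2,7.6,2.8,5,0]' > path.dat && python3 inch.py path.dat;python3 wp.py -32 1 23 60;python3 - <<'E'
from h import *
t,s=cam("top"),cam("scene")
f=lambda c,x,y:cv2.resize(c["image"][y:y+75,x:x+50,::-1],(400,600),interpolation=cv2.INTER_CUBIC)
cv2.imwrite("pics/a4.png",np.hstack([f(t,345,180),f(s,320,130)]))
E
```

```text
time: 9.97
ee_pos: [506.3, 132.2, 232.1]
tcp_rot: [-180.0, -0.0, 135.3]
contact_force: [0.1, 0.4, -0.2]
opening: 9.4
grasp_force: 39.5
target [517.6 141.3 227.7] 125.3
at [506.3 132.2 232.1] [-180.    -0.   135.3] delta tool: [-1.6 14.4  4.4] turn 10.0
```

View pics/a4.png

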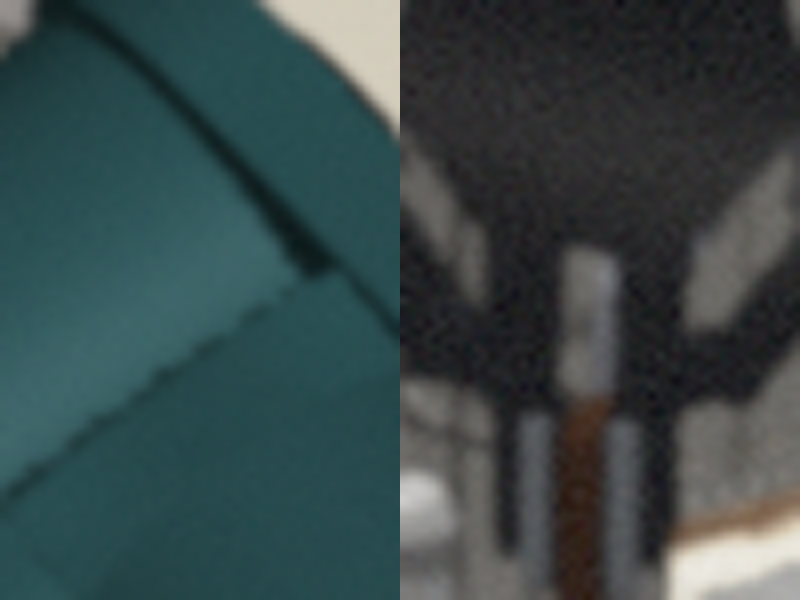

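```bash
echo '[-0.5,4.8,1.5,3.3,0,-1,9.6,3,6.7,0,-1.6,14.4,4.4,10,0,-1.6,14.4,4.4,10,0]' > path.dat && python3 inch.py path.dat;python3 wp.py -32 0 20 50
```

```text
time: 10.4
ee_pos: [518.0, 141.4, 227.6]
tcp_rot: [180.0, -0.0, 125.0]
contact_force: [-0.5, 0.9, -1.6]
opening: 9.4
grasp_force: 39.6
target [529.4 148.1 224.7] 115.3
at [518.  141.4 227.6] [180.  -0. 125.] delta tool: [-1.1 13.2  2.9] turn 9.7
```

```bash
echo '[-0.4,4.4,1,3.3,0,-0.7,8.8,2,6.6,0,-1.1,13.2,3,9.7,0,-1.1,13.2,3,9.7,0]' > path.dat && python3 inch.py path.dat;python3 wp.py -32 0 19 40
```

```text
time: 10.73
ee_pos: [529.3, 148.0, 224.7]
tcp_rot: [180.0, -0.0, 115.4]
contact_force: [-0.7, 0.6, -1.2]
opening: 9.4
grasp_force: 39.6
target [543.1 153.2 223.7] 105.3
at [529.3 148.  224.7] [180.   -0.  115.4] delta tool: [-1.2 14.7  1. ] turn 10.1
```

```bash
echo '[-0.3,4.9,0.3,3.3,0,-0.7,9.8,0.7,6.7,0,-1.2,14.7,1,10,0,-2,19.5,1.4,13.3,0,-3.5,24.2,1.8,16.7,0,-5,28.7,2,20,0,-5,28.7,2,20,0]' > path.dat && python3 inch.py path.dat;python3 wp.py -30 0 15 10
```

```text
time: 11.32
ee_pos: [557.5, 155.5, 222.8]
tcp_rot: [180.0, -0.0, 95.5]
contact_force: [0.3, -0.9, -1.0]
opening: 9.6
grasp_force: 39.6
target [586.1 151.5 219.7] 75.3
at [557.5 155.5 222.8] [180.   -0.   95.5] delta tool: [-6.7 28.1  3.1] turn 20.2
```

```bash
echo '[-0.7,4.8,0.5,3.3,0,-1.4,9.6,1,6.7,0,-2.4,14.4,1.5,10,0,-3.5,19,2,13.3,0,-5,23.6,2.5,16.7,0,-6.7,28.1,3,20,0,-6.7,28.1,3,20,0]' > path.dat && python3 inch.py path.dat;python3 wp.py -28 0 13 0
```

```text
time: 11.9
ee_pos: [586.0, 151.1, 219.6]
tcp_rot: [-180.0, -0.0, 75.5]
contact_force: [-0.2, -0.6, -1.3]
opening: 9.4
grasp_force: 39.5
target [598.7 144.9 217.7] 65.3
at [586.  151.1 219.6] [-180.    -0.    75.5] delta tool: [-2.9 13.9  1.9] turn 10.2
```

```bash
echo '[-0.8,4.7,0.6,3.4,0,-1.8,9.3,1.2,6.8,0,-2.9,13.9,1.9,10,0,-2.9,13.9,1.9,10,0,-2.9,13.9,1.9,10,0]' > path.dat && python3 inch.py path.dat;python3 wp.py -24 0 8 0;python3 wp.py -19 0 4 0;python3 wp.py -15 0 2 0;python3 wp.py -8 0 0 0
```

```text
time: 12.32
ee_pos: [598.1, 145.4, 217.8]
tcp_rot: [-180.0, 0.0, 65.7]
contact_force: [1.0, 0.1, -1.2]
opening: 9.5
grasp_force: 39.6
target [597.1 141.2 212.7] 65.3
at [598.1 145.4 217.8] [-180.     0.    65.7] delta tool: [-4.2  0.7  5.1] turn 0.4
target [595.  136.7 208.7] 65.3
at [598.1 145.4 217.8] [-180.     0.    65.7] delta tool: [-9.2  0.7  9.1] turn 0.4
target [593.3 133.1 206.7] 65.3
at [598.1 145.4 217.8] [-180.     0.    65.7] delta tool: [-13.2   0.7  11.1] turn 0.4
target [590.4 126.7 204.7] 65.3
at [598.1 145.4 217.8] [-180.     0.    65.7] delta tool: [-20.2   0.6  13.1] turn 0.4
```

```bash
echo '[-2,0.6,2.5,0.3,0,-4.2,0.6,5,0.3,0,-6.7,0.6,7,0.3,0,-9.2,0.6,9,0.3,0,-13.2,0.6,11,0.3,0,-17,0.6,12.3,0.3,0,-20.5,0.6,13,0.3,0,-20.5,0.6,13,0.3,0]' > path.dat && python3 inch.py path.dat;python3 - <<'E'
from h import *
s=cam("scene")
cv2.imwrite("pics/a5.png",cv2.resize(s["image"][120:270,260:460,::-1],(800,600),interpolation=cv2.INTER_CUBIC))
E
```

```text
time: 12.98
ee_pos: [590.4, 125.6, 204.6]
tcp_rot: [-180.0, 0.0, 65.1]
contact_force: [0.6, 0.0, -1.2]
opening: 9.4
grasp_force: 39.6
```

```bash
echo '[0,0,1.5,0,0,0,0,3,0,0,0,0,3,0,0]' > path.dat && python3 inch.py path.dat; echo '[0,0,1,0,0,0,0,2,0,0,0,0,2,0,0]' > path.dat && python3 inch.py path.dat
```

```text
time: 13.28
ee_pos: [590.5, 126.7, 201.5]
tcp_rot: [-180.0, 0.0, 65.2]
contact_force: [0.1, -0.1, -1.4]
opening: 9.6
grasp_force: 39.6
time: 13.53
ee_pos: [590.5, 126.6, 199.5]
tcp_rot: [-180.0, 0.0, 65.1]
contact_force: [0.6, 0.2, -0.6]
opening: 9.7
grasp_force: 39.6
```

View pics/a5.png

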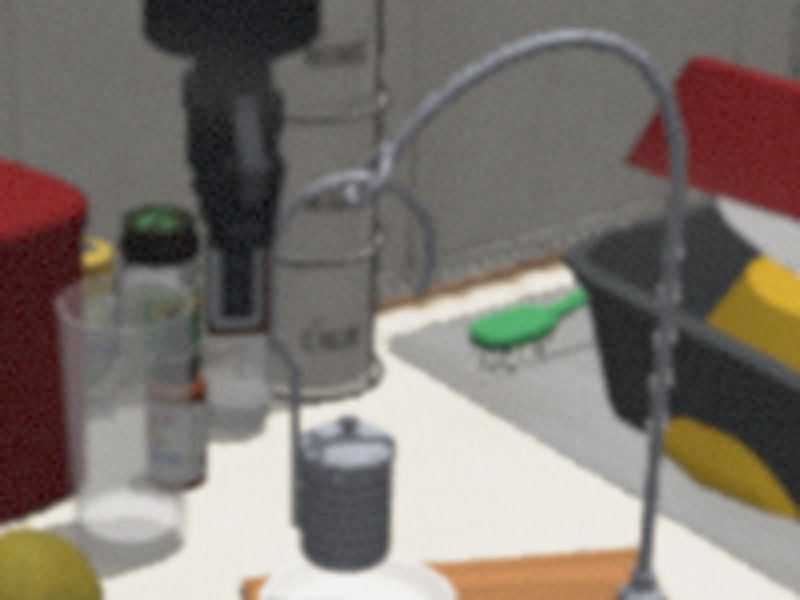

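```bash
for i in 1; do echo '[0,0,0.5,0,0,0,0,1,0,0,0,0,1,0,0]' > path.dat && python3 inch.py path.dat; done; echo '[0,0,0.5,0,0,0,0,1,0,0,0,0,1,0,0]' > path.dat && python3 inch.py path.dat
```

```text
time: 13.78
ee_pos: [590.6, 126.5, 198.9]
tcp_rot: [180.0, -0.0, 65.1]
contact_force: [0.2, 0.9, 1.1]
opening: 9.5
grasp_force: 40.1
time: 14.03
ee_pos: [590.8, 126.4, 198.3]
tcp_rot: [180.0, -0.0, 65.1]
contact_force: [-2.4, -2.0, 8.3]
opening: 9.9
grasp_force: 41.1
```

```bash
echo '[0,0,-0.8,0,0,0,0,-0.8,0,0,0,0,-0.8,0,0,0,0,-0.8,0,0]' > path.dat && python3 inch.py path.dat 20; echo '[0,0,0,0,10,0,0,0,0,10.5,0,0,0,0,11,0,0,0,0,11.5,0,0,0,0,12,0,0,0,0,13,0,0,0,0,15,0,0,0,0,18,0,0,0,0,21,0,0,0,0,24]' > path.dat && python3 inch.py path.dat
```

```text
time: 14.37
ee_pos: [590.7, 126.5, 198.7]
tcp_rot: [180.0, -0.0, 65.1]
contact_force: [-0.5, -0.6, 3.0]
opening: 9.6
grasp_force: 40.2
time: 15.2
ee_pos: [590.6, 126.5, 198.6]
tcp_rot: [-180.0, -0.0, 65.1]
contact_force: [0.0, 1.1, 0.7]
opening: 23.5
grasp_force: 0.0
```

```bash
echo '[0,0,0,0,30,0,0,0,0,34,0,0,0,0,34,0,0,0,0,34,8,0,0,0,34,18,0,0,0,34,30,0,0,0,34,45,0,0,0,34,60,0,0,0,34,60,0,-20,0,34]' > path.dat && python3 inch.py path.dat; echo '[0,0,0,0,34,0,0,-20,0,34,0,0,-60,0,34,0,0,-100,0,34,0,0,-100,0,34,0,0,-100,0,34,0,0,-100,0,34,0,0,-100,0,34,0,0,-100,0,34,0,0,-100,0,34]' > path.dat && python3 inch.py path.dat
python3 - <<'E'
from h import *
s=cam("scene")
cv2.imwrite("pics/a6.png",cv2.resize(s["image"][110:350,140:460,::-1],(800,600),interpolation=cv2.INTER_CUBIC))
E
```

```text
time: 16.03
ee_pos: [615.0, 184.5, 215.6]
tcp_rot: [-179.7, 0.1, 65.3]
contact_force: [-0.3, -0.4, -0.1]
opening: 34.0
grasp_force: 0.0
time: 16.87
ee_pos: [615.6, 180.9, 317.7]
tcp_rot: [-179.9, 0.0, 65.1]
contact_force: [-0.3, -0.0, 0.4]
opening: 34.0
grasp_force: 0.0
```

View pics/a6.png

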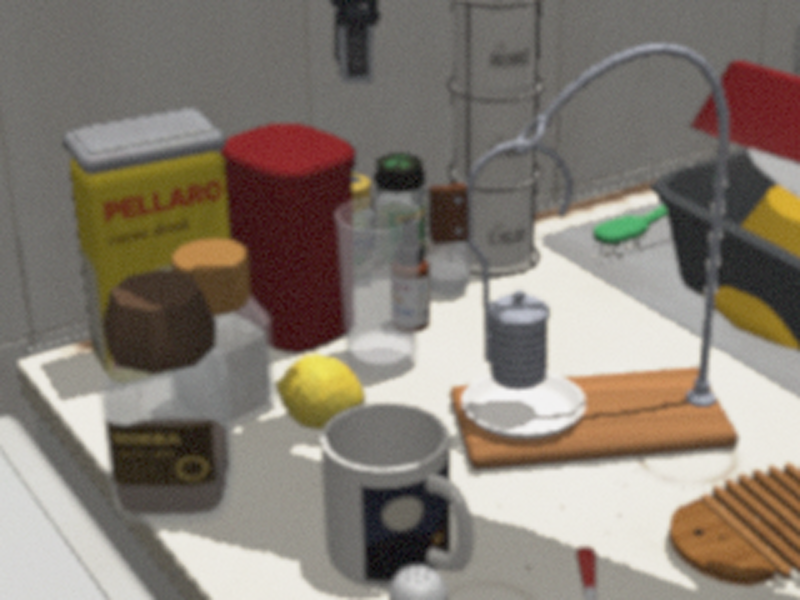

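```bash
for i in 1 2 3 4; do echo '[0,0,0,0,34,0,0,0,0,34,0,0,0,0,34,0,0,0,0,34,0,0,0,0,34,0,0,0,0,34,0,0,0,0,34,0,0,0,0,34,0,0,0,0,34,0,0,0,0,34]' > path.dat && python3 inch.py path.dat | head -1; done
python3 - <<'E'
from station import arm
import cv2,numpy as np
I=[]
for k in range(6): I.append(arm.camera("scene")["image"][220:275,325:375].astype(float).mean(2))
print([round(float(np.abs(I[k]-I[0]).mean()),2) for k in range(1,6)])
print(arm.hand_in())
E
```

```text
time: 17.75
time: 18.58
time: 19.42
time: 20.25
[1.32, 1.3, 1.31, 1.36, 1.35]
the job is handed in; nothing more can be done
None
```

The infuser hangs upright by its hook in the eye over the saucer, the mug is still standing, nothing was knocked over, and I handed the job in at about 21 s; the station returned no verdict.

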